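Fit the post of the cup-height gauge into its sprung holder

TASK

Take the gauge post out of its wooden rest and slide it down into the metal post holder, past the spring plunger in the side, until it stands fully home with the plunger snapped into the groove of the post and the pointer reaching out over the cup beside the holder. Push gently and feel for the stop: the forces between post and holder, downward push and sideways wedging together, must stay below 50 N. Leave the cup, the sanding block and the paint pot where they are and let go of the post.

Things in the scene. Friction and masses are not known exactly. Their poses are not given: they have to be found in the camera images.
- post: the loose gauge post, about 0.32 kg, 135 mm tall, starts upright in the rest, foot 10 mm above the table. Origin: centre of its foot; z up, x along the pointer. Steel shank of diameter 16 mm to 77 mm height, dark collar of diameter 23 mm to 88 mm, round wooden handle of diameter 22 mm from 88 to 135 mm
- foot (a point): centre of the post's foot. From here up: blunt tapered nose, diameter 7 mm growing to 16 mm at 12 mm height; groove round the shank, diameter 9 mm from 34 to 38 mm height, with sloping flanks that reach the full shank at 32 and 40 mm
- grip (a point): on the post's axis, in the middle of the handle, 113 mm above the foot
- pointer_tip (a point): free end of the pointer, a 4 mm wire out of the collar, 52 mm from the post's axis along its +x and 82.5 mm above the foot
- holder: the fixed post holder: dark steel foot 72 x 90 x 10 mm, on it an aluminium block 42 x 42 mm whose top is 86 mm above the table, with an upright round bore. Origin: on the table, on the bore's axis; z up, x to the cup; the plunger's housing is on the -x side
- bore_mouth (a point): centre of the bore's mouth, 86 mm above the table. Bore diameter 18 mm, chamfer 2 mm. Plunger housing and the depth stop in the bore are one carriage, set anew for each job: the stop's top lies anywhere from 12 to 34 mm above the table (not given), the plunger always 36 mm above it. The carriage does not give way up to 60 N
- plunger (a joint): how far the spring plunger is pushed back, m: 0 free (round nose of radius 2.8 mm stands 5.5 mm into the bore), about 3 mm on the full shank, under 0.5 mm in the groove. Spring 5 N plus 1 N per mm. Sliding past it takes a push of some 3 to 10 N; a steep rise above that means that the foot is on the stop, and then the plunger faces the groove
- rest: the fixed wooden rest, 62 x 62 x 45 mm, with an upright round hole of diameter 17.4 mm, 35 mm deep, in which the post stands loosely and may lean by 2 degrees. Origin under its centre on the table
- gauge_cup: an empty clay cup, 83 mm wide and 83 mm high, standing loose on the table with its axis 74 mm from the bore's axis along the holder's +x; the seated pointer passes some 9 to 33 mm over its rim. Origin at the centre of its underside
- sanding_block: a loose black sanding block 46 x 74 x 27 mm lying near the middle. Origin under its centre
- paint_pot: a small loose white pot, diameter 44 mm, 30 mm high, standing behind the middle. Origin under its centre
Things that resemble listed ones, but are neither listed nor needed, are in the scene too. Leave any blue look-alike of the post alone.

How it is judged:
On the way, in this order (a step that is already met when the one before it is completed fails the run):
1. the post is lifted clear of the rest (height (world z) of post above 0.05 m), for 0.1 s.
2. the post is in the bore and pushes the plunger back by more than 1.8 mm (value of joint plunger above 0.0018 m and horizontal distance between post and holder below 0.004 m and z of post in the frame of holder below 0.064 m), for 0.05 s.
At the end, for the whole second after the job is handed in: the post is at rest upright (0.06 rad) in the bore, foot within 3 mm of its axis and under 36 mm above the table, plunger pushed back less than 0.8 mm (in the groove), pointer towards the cup with its end within 18 mm of the line from bore to cup (horizontal distance between post and holder below 0.003 m and z of post in the frame of holder below 0.036 m and value of joint plunger below 0.0008 m and angle between post's own z axis and vertical below 0.06 rad and x of pointer_tip in the frame of holder above 0.03 m and y of pointer_tip in the frame of holder between -0.018 and 0.018 m and linear speed of post below 0.02 m/s); the robot touches nothing.
It fails at once if the post presses on the holder with more than 50 N in all (contact force between post and holder above 50 N).
It fails at once if the cup is shifted by more than 15 mm (distance of gauge_cup from where it was at the start of the episode above 0.015 m).
It fails at once if the sanding block is shifted by more than 15 mm (distance of sanding_block from where it was at the start of the episode above 0.015 m).
It fails at once if the paint pot is shifted by more than 15 mm (distance of paint_pot from where it was at the start of the episode above 0.015 m).
It also fails if it takes over 72 s, if anything falls off the work surface, if the arm or the gripper's body presses on something with over 40 N, if the wrist force passes 120 N, or if a joint passes its speed limit or range.

ROBOT

A 7-joint arm with a two-finger parallel gripper is mounted at the origin on a cart in front of the work surface, level with it; the furniture and walls round the work are solid. World frame = base frame: x ahead of the robot, y to its left, z up, the work surface at z = 0. Lengths are in m, angles in rad, forces in N, time in s.
With the tool pointing down it reaches from about 0.4 to 0.85 m from the base axis. Payload 4.5 kg.
Tool frame: the origin (TCP) lies between the finger pads; the fingertips stand bot.tips_ahead ahead of it and the grasp point (between the pads) lies 2 mm behind it (bot.tips_ahead is the distance from the TCP to the fingertips, in m); z points along the fingers, y is the line along which they close (so a half turn about z gives the same grasp; the last joint's range is limited). The gripper opens to 88 mm and grips with 3 to 60 N. Pads are 18 mm wide; open, the fingers measure 123 mm over their backs; the gripper's body (75 mm by 187 mm) begins 45 mm behind the grasp point.
Start: joints at [1.271, 0.689, -0.195, 1.565, 0.157, 0.902, -0.215], TCP at [0.205, -0.591, 0.256] pointing down, gripper open.
Joint ranges: [-3.01, 3.01], [-0.46, 2.08], [-1.47, 1.51], [0.13, 2.56], [-1, 4.14], [0.04, 2.09], [-2.66, 2.66]. Speed limits (rad/s): [2.57, 2.57, 3.14, 3.14, 3.14, 3.14, 3.14].

INTERFACE

Orientations are given as a unit quaternion [w, x, y, z].
In Python, from station import bot, snapshot, get_calibration gives the robot as it stands. Calls block until the motion is done:
- bot.reach(position, orientation): joint-space move of the TCP to a pose.
- bot.servo_line(position, ori=None, rate=0.15, contact_N=None): straight line of the TCP; ori=None keeps the orientation; rate is the mean speed in m/s. With contact_N (N) it stops when the force on the tool has changed by that much, and returns True; else False.
- bot.move_joints(angles): joint-space move.
- bot.open_gripper() and bot.close_gripper(effort=None): open the fingers fully, or close them until they stop; effort is the grip in N (None keeps the last).
- bot.wait(seconds).
- bot.inverse_kinematics(position, orientation): joint angles nearest the present ones, or None.
- bot.sense(): the state.
- snapshot(name): name is "scene" or "top" or "wrist"; returns the picture (420x560x3 uint8, blue, green, red); there is no depth.
- get_calibration(name): a dict with "camera_matrix" (3x3 intrinsics, pixels), "rvec" (rotation vector, rad) and "tvec" (3), from world to camera coordinates, as OpenCV has them. Camera axes: x right, y down, z forward; pixel columns grow to the right and rows downward; lengths in m; the calibration is good to about 2 mm. The wrist camera is an equidistant fisheye: a pixel r from the principal point sees the ray r / f radians off the axis. A picture is of the moment at which its call begins: read the wrist's pose just before it. get_calibration takes no time and is no camera call; for the wrist camera it gives the pose at the moment of the call.
A pose or a line that the arm cannot do raises bot.PlanningError and nothing moves.
- bot.sign_off(): hands the job in; it is judged then, once.
The state is a dict: "clock": time; "joints": joint angles; "joint_velocities": joint speeds; "tau": joint torques, N m; "eef_pos": TCP position; "tool_rot": TCP orientation; "ft_force": force on the tool from outside, world axes, zero at the start; "ft_torque": the same for the moment, N m; "opening": finger opening in m; "finger_force": force on a finger pad.
Only numpy, scipy, OpenCV 4.12 (cv2) and the standard library are available. Lean on these libraries where they do the work, as an engineer would, in place of code of your own. Each camera call takes 0.05 s, during which the arm holds its last target. There are 200 camera calls.

## Working session

There is one attempt and no reset: what is moved stays moved. The work goes in short steps, each a Python script; the robot and the scene stay as the last script left them, time stands still between calls to the robot, and variables do not carry over. Pictures are saved under pics/ and viewed, at most 10 in all, crops included, and the job is handed in when it is done.

```bash
mkdir -p pics
python3 - <<'E'
from station import bot,snapshot,get_calibration
import cv2,numpy as np
for n in("scene","top"):
    im=snapshot(n);cv2.imwrite(f"pics/{n}0.png",im)
    c=get_calibration(n);print(n,{k:np.round(v,4).tolist() for k,v in c.items()})
s=bot.sense();print(s);print(bot.tips_ahead)
E
```

```text
scene {'camera_matrix': [[391.8153, 0.0, 284.3487], [0.0, 391.8153, 211.1348], [0.0, 0.0, 1.0]], 'rvec': [1.0636, -2.3759, 1.0312], 'tvec': [0.3624, 0.3529, 0.6118]}
top {'camera_matrix': [[471.3665, 0.0, 278.958], [0.0, 471.3665, 219.2232], [0.0, 0.0, 1.0]], 'rvec': [2.1463, -2.1453, 0.0827], 'tvec': [0.0293, 0.5713, 0.9966]}
{'clock': 0.1, 'joints': array([ 1.27082822,  0.68989214, -0.19453559,  1.56624137,  0.15730187,
        0.9025291 , -0.21509045]), 'joint_velocities': array([ 0.0011392 , -0.00249028,  0.00077511, -0.0019162 ,  0.0002375 ,
       -0.00020054, -0.00119811]), 'tau': array([-2.69597302e-03, -5.28505683e+01, -1.27112199e+00, -1.53838205e+01,
       -5.24649164e-02,  1.97133893e-03,  6.01982651e-05]), 'eef_pos': array([ 0.20453912, -0.5900006 ,  0.25499524]), 'tool_rot': array([-8.15146190e-04,  9.86098561e-01,  1.66159334e-01, -1.97824615e-04]), 'ft_force': array([ 0.12752256,  0.1715241 , -0.26267525]), 'ft_torque': array([ 0.01835974, -0.0257162 ,  0.06329939]), 'finger_force': 0.0, 'opening': 0.08814990646895786}
0.017
```

View pics/scene0.png

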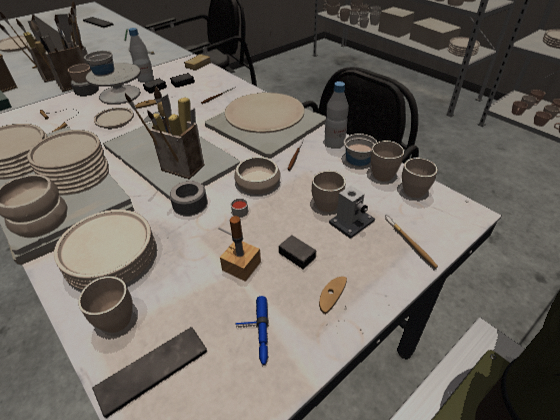

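View pics/top0.png

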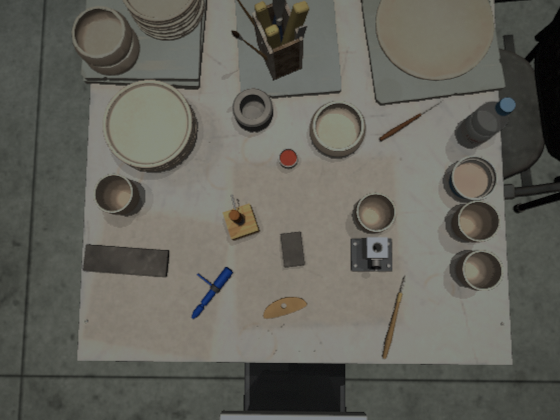

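The top view shows the rest and post at (241,218), the holder bore at about (377,245), the cup at (376,211), the block at (292,250) and the pot at (288,158). Next I'll look at enlarged crops.

Run:
```python
import cv2,numpy as np
t=cv2.imread("pics/top0.png");s=cv2.imread("pics/scene0.png")
a=cv2.resize(t[180:280,210:310],(400,400),interpolation=cv2.INTER_CUBIC)
b=cv2.resize(t[180:280,330:430],(400,400),interpolation=cv2.INTER_CUBIC)
cv2.imwrite("pics/c1.png",np.hstack([a,b]))
a=cv2.resize(s[200:300,200:300],(400,400),interpolation=cv2.INTER_CUBIC)
b=cv2.resize(s[160:260,300:400],(400,400),interpolation=cv2.INTER_CUBIC)
cv2.imwrite("pics/c2.png",np.hstack([a,b]))
```

```text
(no output)
```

View pics/c1.png

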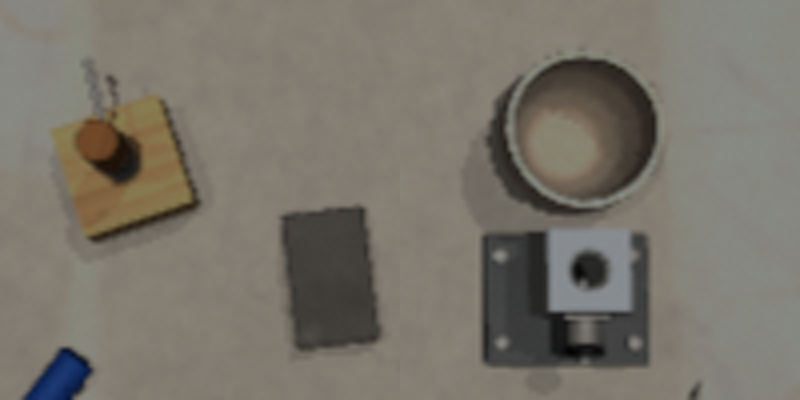

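View pics/c2.png

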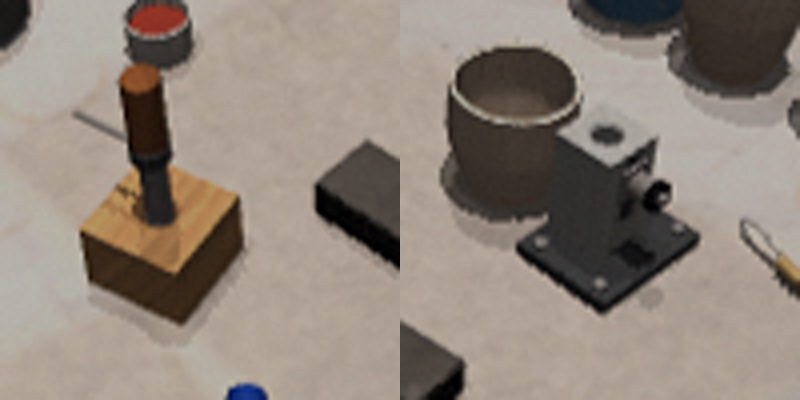

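```bash
cat > h.py <<'E'
import cv2,numpy as np
from scipy.spatial.transform import Rotation as Ro
from station import bot,snapshot,get_calibration
def ray(n,uv,cal=None):
    c=cal or get_calibration(n);K=np.array(c["camera_matrix"]);R=cv2.Rodrigues(np.array(c["rvec"],float))[0];t=np.array(c["tvec"],float).ravel()
    p=np.array([(uv[0]-K[0,2])/K[0,0],(uv[1]-K[1,2])/K[1,1]])
    if n=="wrist":
        r=np.hypot(*p);d=np.r_[p/max(r,1e-9)*np.sin(r),np.cos(r)]
    else: d=np.r_[p,1]
    return -R.T@t,R.T@d
def onz(n,uv,z,cal=None):
    o,d=ray(n,uv,cal);return np.round(o+d*(z-o[2])/d[2],4)
def proj(n,P,cal=None):
    c=cal or get_calibration(n);K=np.array(c["camera_matrix"]);R=cv2.Rodrigues(np.array(c["rvec"],float))[0]
    q=R@np.array(P,float)+np.array(c["tvec"],float).ravel()
    if n=="wrist":
        th=np.arctan2(np.hypot(q[0],q[1]),q[2]);p=q[:2]/np.hypot(q[0],q[1])*th
    else:p=q[:2]/q[2]
    return K[:2,:2]@p+K[:2,2]
def down(yaw): # tool z down; yaw = world direction of tool x
    q=(Ro.from_euler('z',yaw)*Ro.from_euler('x',np.pi)).as_quat();return np.array([q[3],q[0],q[1],q[2]])
E
python3 - <<'E'
from h import *
for l,n,uv,z in [("handle","top",(234.5,214.5),.145),("handle","scene",(235,219.5),.145),("tip","top",(232.2,195.5),.0925),("tip","scene",(218.7,228.5),.0925),("rest","top",(241.3,221.5),.045),
 ("bore","top",(377.5,247),.086),("bore","scene",(352.5,193.2),.086),("cup","top",(375.7,213),.083),("cup","scene",(328.5,181.2),.083),
 ("block","top",(292.5,249.5),.027),("pot","top",(288,158),.03),("basefoot","top",(371,254.5),.01)]:
    print(l,n,onz(n,uv,z))
s=bot.sense();w,x,y,zz=s['tool_rot'];print(Ro.from_quat([x,y,zz,w]).as_matrix().round(3))
c=get_calibration("wrist");R=cv2.Rodrigues(np.array(c["rvec"]))[0];print(c["camera_matrix"],(-R.T@c["tvec"]).round(3),R.round(2))
E
```

```text
handle top [0.568  0.1124 0.145 ]
handle scene [0.5615 0.1146 0.145 ]
tip top [0.6143 0.1247 0.0925]
tip scene [0.6101 0.1279 0.0925]
rest top [0.5651 0.1106 0.045 ]
bore top [ 0.5079 -0.1738  0.086 ]
bore scene [ 0.5019 -0.1739  0.086 ]
cup top [ 0.5782 -0.1721  0.083 ]
cup scene [ 0.5734 -0.1679  0.083 ]
block top [5.055e-01 1.000e-04 2.700e-02]
pot top [0.7085 0.0099 0.03  ]
basefoot top [ 0.4955 -0.1723  0.01  ]
[[ 0.945  0.328 -0.001]
 [ 0.328 -0.945  0.002]
 [-0.    -0.002 -1.   ]]
[[325.1922621    0.         280.65057634]
 [  0.         325.1922621  208.38029898]
 [  0.           0.           1.        ]] [ 0.27  -0.568  0.384] [[ 0.33 -0.94 -0.  ]
 [-0.91 -0.32  0.27]
 [-0.25 -0.09 -0.96]]
```

Run:
```python
from h import *
import json
out=[]
for k,(p,yaw) in enumerate([((.485,-.173,.24),0.0),((.545,.107,.27),.27)]):
    bot.reach(p,down(yaw)); bot.wait(.3)
    c=get_calibration("wrist");im=snapshot("wrist");s=bot.sense();print(s['clock'],s['eef_pos'].round(4))
    json.dump({a:np.array(v).tolist() for a,v in c.items()},open(f"cal{k}.json","w"))
    u,v=proj("wrist",[(.505,-.174,.086),(.564,.112,.145)][k],c);print(u,v)
    u,v=int(u),int(v);cr=im[max(0,v-75):v+75,max(0,u-65):u+65];print(max(0,v-75),max(0,u-65),cr.shape)
    out.append(cv2.resize(cr,None,fx=3,fy=3,interpolation=cv2.INTER_CUBIC)); cv2.imwrite(f"pics/w{k}.png",im)
h=min(o.shape[0] for o in out);cv2.imwrite("pics/w.png",np.hstack([o[:h] for o in out]))
```

```text
2.275 [ 0.4849 -0.1734  0.24  ]
280.848663754338 175.23926570920082
100 215 (150, 130, 3)
3.7333 [0.5451 0.1061 0.27  ]
279.1374707989114 181.58290672274956
106 214 (150, 130, 3)
```

View pics/w.png

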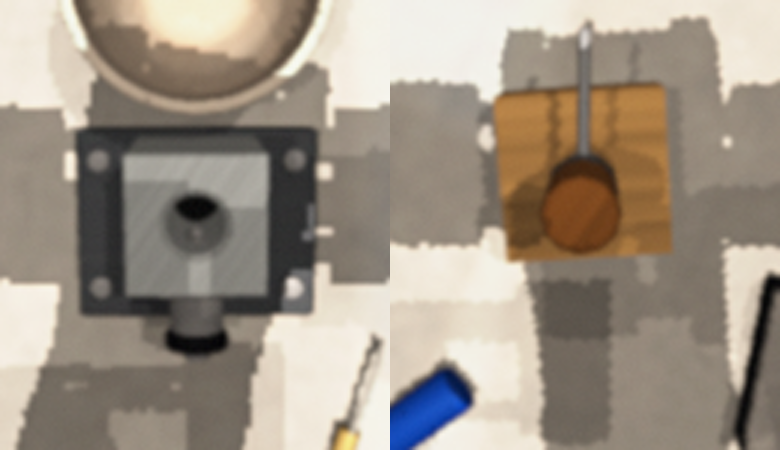

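The left crop shows the bore mouth at wrist pixel (280.3,174.2), with the plunger straight below it, so the holder yaw is about 0. The right crop shows the handle top at (277.7,177.3) and the pointer tip at (279,116).

Run:
```python
from h import *
import json
c0,c1=[{k:np.array(v) for k,v in json.load(open(f"cal{k}.json")).items()} for k in(0,1)]
print("bore",onz("wrist",(280.3,174.2),.086,c0),"pl",onz("wrist",(280.3,213),.065,c0))
h=onz("wrist",(277.7,177.3),.145,c1);t=onz("wrist",(279,116),.0925,c1)
print(h,t,np.arctan2(*(t-h)[[1,0]]))
# rest top corners
print(np.mean([onz("wrist",(214+(u-390)/3,106+v/3),.045,c1) for u,v in((497,97),(664,85),(672,253),(507,261))],0))
```

```text
bore [ 0.5059 -0.1735  0.086 ] pl [ 0.4641 -0.1734  0.065 ]
[0.567 0.114 0.145] [0.6145 0.1262 0.0925] 0.25140785248563946
[0.564075 0.112625 0.045   ]
```

Run:
```python
from h import *
yaw=.25;d=np.r_[np.cos(yaw),np.sin(yaw),0]
def tilted(a):
    r=Ro.from_rotvec(np.cross([0,0,1],d)*a)*Ro.from_euler('z',yaw)*Ro.from_euler('x',np.pi)
    q=r.as_quat();return q[[3,0,1,2]]
q=tilted(np.deg2rad(1.5))
ax=np.r_[np.sin(np.deg2rad(1.5))*d[:2],1]
g=np.array([.5663,.1137,.121])
bot.reach(g+ax*.09,q);bot.servo_line(g,q,rate=.08)
print(bot.sense()['eef_pos'].round(4),bot.sense()['ft_force'].round(2))
bot.close_gripper(30);s=bot.sense();print(s['opening'],s['finger_force'],s['ft_force'].round(2))
bot.servo_line(g+ax*.08,q,rate=.06);bot.wait(.3)
bot.servo_line([.485,.05,.24],down(.1),rate=.12)
bot.servo_line([.5059,-.1735,.240],down(0),rate=.12);bot.wait(.4)
s=bot.sense();print(s['clock'],s['eef_pos'].round(4),s['opening'],s['ft_force'].round(2))
c=get_calibration("wrist");w=snapshot("wrist");sc=snapshot("scene");tp=snapshot("top")
P=np.array([.5059,-.1735,0])
for n,im in(("scene",sc),("top",tp),("wrist",w)):
    cv2.imwrite(f"pics/{n}1.png",im)
    for z in(.129,.129+.077,.242,.086):print(n,z,proj(n,P+[0,0,z]).round(1),end=' ')
a=cv2.resize(sc[90:240,290:420],None,fx=3,fy=3,interpolation=cv2.INTER_CUBIC)
b=cv2.resize(w[100:250,215:345],None,fx=3,fy=3,interpolation=cv2.INTER_CUBIC)
cv2.imwrite("pics/x1.png",np.hstack([a,b]))
```

```text
[0.5667 0.1138 0.1215] [-0.09  0.62 -0.13]
0.021361627494125852 29.955394947901368 [-1.11  0.29 -1.18]
11.6833 [ 0.5059 -0.1734  0.24  ] 0.021145317904479443 [ 0.92  0.42 -3.35]
scene 0.129 [353.1 177.9] scene 0.20600000000000002 [356.9 149.4] scene 0.242 [358.9 134.8] scene 0.086 [351.1 192.5] top 0.129 [381.1 246.8] top 0.20600000000000002 [388.8 244.4] top 0.242 [392.9 243.2] top 0.086 [377.4 248. ] wrist 0.129 [280.3 210.6] wrist 0.20600000000000002 [280.2 249.6] wrist 0.242 [280.1 281.1] wrist 0.086 [280.3 197.4]
```

View pics/x1.png

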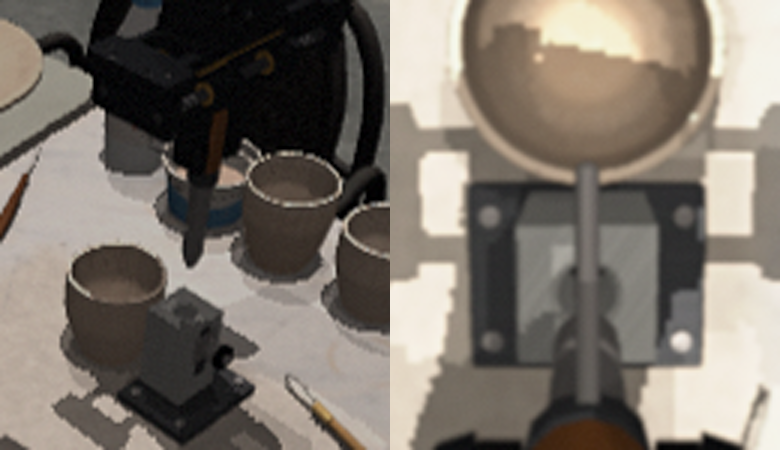

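The scene crop shows the post upright over the holder, with its foot at (354,178). The wrist crop shows the pointer straight over the cup and the bore at (281,197), so the post is lined up. Now a guarded descent to just above the highest possible plunger position.

```bash
cat >> h.py <<'E'
def descend(zend,base,step=.002,rate=.015,zlim=14,cN=9,gain=1e-4,dead=2.5,q=down(0)):
    p=bot.sense()['eef_pos'].copy()
    while p[2]>zend+1e-4:
        p[2]=max(zend,p[2]-step)
        hit=bot.servo_line(p,q,rate=rate,contact_N=cN)
        s=bot.sense();f=s['ft_force']-base
        print(f"{s['clock']:.2f} z{s['eef_pos'][2]*1e3:.1f} cmd{p[2]*1e3:.1f} xy{np.round(p[:2]*1e3,1)} f{f.round(1)} hit{hit} op{s['opening']*1e3:.1f}")
        if hit or f[2]>zlim: return s
        l=f[:2];m=np.hypot(*l)
        if m>dead: p[:2]+=np.clip(l*gain*(m-dead)/m,-5e-4,5e-4)
    return bot.sense()
E
python3 - <<'E'
from h import *
b=bot.sense()['ft_force'].copy()
np.save("base.npy",b)
bot.servo_line([.5059,-.1735,.200],down(0),rate=.05)
descend(.183,b)
E
```

```text
13.05 z198.3 cmd198.2 xy[ 506.1 -173.6] f[-0.2 -0.  -0.1] hitFalse op20.9
13.33 z196.1 cmd196.2 xy[ 506.1 -173.6] f[-0.5 -0.5  0.7] hitFalse op20.9
13.62 z194.1 cmd194.2 xy[ 506.1 -173.6] f[-0.5  0.2  0.5] hitFalse op21.1
13.90 z192.1 cmd192.2 xy[ 506.1 -173.6] f[-1.7 -1.2  0.7] hitFalse op21.2
14.18 z190.1 cmd190.2 xy[ 506.1 -173.6] f[ 0.1 -0.8  0.4] hitFalse op21.4
14.47 z188.1 cmd188.2 xy[ 506.1 -173.6] f[-0.4 -0.9  0.3] hitFalse op21.4
14.75 z186.1 cmd186.2 xy[ 506.1 -173.6] f[-0.2 -1.3  0.8] hitFalse op21.2
15.03 z184.1 cmd184.2 xy[ 506.1 -173.6] f[-0.9 -0.1 -0.3] hitFalse op21.2
15.28 z182.9 cmd183.0 xy[ 506.1 -173.6] f[-1.3 -0.7  0.3] hitFalse op21.1
```

Run:
```python
from h import *
descend(.124,np.load("base.npy"),zlim=13,cN=10)
```

```text
15.57 z180.8 cmd180.9 xy[ 506.  -173.6] f[-1.3 -0.5  0.1] hitFalse op21.0
15.86 z178.8 cmd178.9 xy[ 506.  -173.6] f[-0.8 -0.   0.3] hitFalse op21.2
16.14 z176.8 cmd176.9 xy[ 506.  -173.6] f[-1.2 -0.6 -0.6] hitFalse op20.9
16.43 z174.8 cmd174.9 xy[ 506.  -173.6] f[-1.6 -0.   0.1] hitFalse op21.4
16.71 z172.8 cmd172.9 xy[ 506.  -173.6] f[-1.4 -0.5 -0.3] hitFalse op20.9
16.99 z170.8 cmd170.9 xy[ 506.  -173.6] f[-0.4  0.  -0.7] hitFalse op20.9
17.27 z168.9 cmd168.9 xy[ 506.  -173.6] f[-1.4  0.4  3.3] hitFalse op21.2
17.56 z166.9 cmd166.9 xy[ 506.  -173.6] f[-2.2 -0.6  2.1] hitFalse op21.3
17.84 z164.7 cmd164.9 xy[ 506.  -173.6] f[-1.4 -0.5  3.1] hitFalse op21.3
18.12 z162.6 cmd162.9 xy[ 506.  -173.6] f[-1.4  1.2  0.6] hitFalse op21.0
18.41 z160.9 cmd160.9 xy[ 506.  -173.6] f[-2.   0.5  3.5] hitFalse op21.2
18.69 z158.6 cmd158.9 xy[ 506.  -173.6] f[-1.3  0.8  0.2] hitFalse op21.2
18.98 z156.6 cmd156.9 xy[ 506.  -173.6] f[-1.7  0.4  1. ] hitFalse op21.1
19.26 z155.0 cmd154.9 xy[ 506.  -173.6] f[-2.1  0.7  5.7] hitFalse op21.3
19.54 z152.6 cmd152.9 xy[ 506.  -173.6] f[-1.6  0.6  0.7] hitFalse op20.7
19.82 z150.6 cmd150.9 xy[ 506.  -173.6] f[-0.6  0.7  2.5] hitFalse op21.4
20.11 z148.6 cmd148.9 xy[ 506.  -173.6] f[0.2 1.2 1.1] hitFalse op20.8
20.39 z146.6 cmd146.9 xy[ 506.  -173.6] f[-0.9  1.2 -0.1] hitFalse op20.8
20.68 z144.7 cmd144.9 xy[ 506.  -173.6] f[-0.9  0.7  0.3] hitFalse op21.3
20.96 z142.4 cmd142.9 xy[ 506.  -173.6] f[ 0.3  1.3 -1.6] hitFalse op21.5
21.24 z140.3 cmd140.9 xy[ 506.  -173.6] f[-0.4  0.9 -4.4] hitFalse op21.1
21.52 z138.9 cmd138.9 xy[ 506.  -173.6] f[-1.3 -0.9 -0.7] hitFalse op21.0
21.73 z138.4 cmd136.9 xy[ 506.  -173.6] f[-2.  -0.1 10.9] hitTrue op21.1
```

Run:
```python
from h import *
b=np.load("base.npy");s=bot.sense();print(s['eef_pos'].round(4),(s['ft_force']-b).round(1))
p=s['eef_pos'].copy();p[2]-=.003
print(bot.servo_line(p,down(0),rate=.008,contact_N=7));s=bot.sense();print(s['eef_pos'].round(4),(s['ft_force']-b).round(1))
p=s['eef_pos'].copy();bot.servo_line(p,down(0),rate=.02);bot.wait(.2)
bot.open_gripper();bot.wait(.3)
p=bot.sense()['eef_pos'].copy();p[2]=.25
bot.servo_line(p,down(0),rate=.08);bot.servo_line([.43,-.1735,.26],down(0),rate=.1);bot.wait(.5)
c=get_calibration("wrist");w=snapshot("wrist");sc=snapshot("scene");print(bot.sense()['clock'])
for z in(.027+.135,.086):print(proj("wrist",(.506,-.1736,z)),proj("scene",(.506,-.1736,z)))
print(proj("wrist",(.558,-.1736,.1095)))
a=cv2.resize(sc[120:270,290:420],None,fx=3,fy=3,interpolation=cv2.INTER_CUBIC)
b=cv2.resize(w[40:190,215:345],None,fx=3,fy=3,interpolation=cv2.INTER_CUBIC)
cv2.imwrite("pics/x2.png",np.hstack([a,b]))
```

```text
[ 0.506  -0.1737  0.1384] [-2.  -0.1 10.9]
True
[ 0.506  -0.1737  0.1384] [-2.2 -0.7  8.5]
26.8167
[280.37710585 109.52200233] [354.65587833 166.07454054]
[280.42598805 112.14426252] [351.11196994 192.42259952]
[280.39157015  52.00517514]
```

View pics/x2.png

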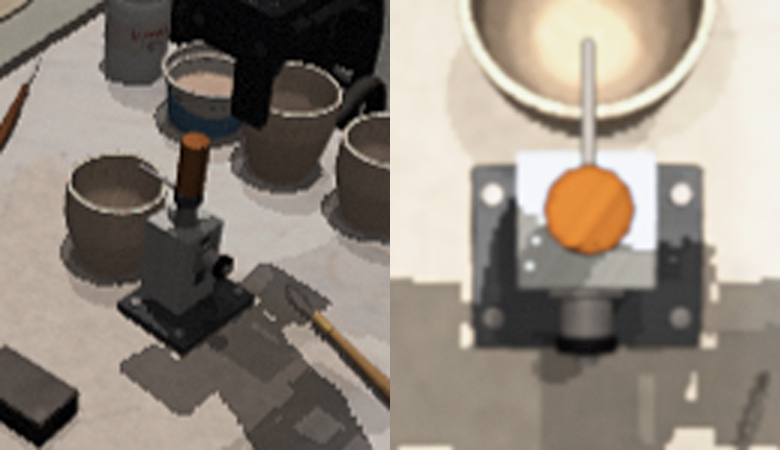

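The pictures show the post upright in the bore. Its handle top is at scene pixel (354.7,166.7), matching a foot height of about 27 mm, and the pointer lies over the cup. The gripper is clear of everything.

```bash
python3 -c "
from station import bot
print(bot.sign_off())"
```

```text
the job is handed in; nothing more can be done
None
```

I put the post in the holder, down to a firm stop (foot about 27 mm above the table) with its pointer over the cup, let go and handed the job in at about 27 s. The downward push measured at the wrist reached about 11 N, and the force dipped just before the stop as if the plunger had snapped in. The plunger can't be read directly and no verdict came back.

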